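# Stand the deep sockets in the tray in the order of the short ones

### The job

The short impact sockets already stand in the back row of the red tray in the order the job needs them. Move the four deep sockets one by one from the grey strip into the empty front row in the same order, so that each stands upright, hexagon up, in the bay directly in front of the short socket of its own diameter. Leave the short sockets standing where they are.

Things in the scene. Friction and masses are not known exactly. Their poses are not given: they have to be found in the camera images.
- deep23: deep impact socket, smallest of four: plain dark steel cylinder 23 mm across and 78 mm tall, open 14 mm hexagon on top; starts upright in one of the four bays of the grey strip, about in its middle. Origin: centre of its underside; z up its axis. Mass about 0.15 kg.
- deep30: deep impact socket, second smallest of four: plain dark steel cylinder 30 mm across and 78 mm tall, open 21 mm hexagon on top; starts upright in one of the four bays of the grey strip, about in its middle. Origin: centre of its underside; z up its axis. Mass about 0.25 kg.
- deep38: deep impact socket, second largest of four: plain dark steel cylinder 38 mm across and 78 mm tall, open 27 mm hexagon on top; starts upright in one of the four bays of the grey strip, about in its middle. Origin: centre of its underside; z up its axis. Mass about 0.4 kg.
- deep46: deep impact socket, largest of four: plain dark steel cylinder 46 mm across and 78 mm tall, open 34 mm hexagon on top; starts upright in one of the four bays of the grey strip, about in its middle. Origin: centre of its underside; z up its axis. Mass about 0.6 kg.
- short23: short impact socket, smallest of four: same diameter (23 mm), hexagon and finish as the deep one of its size but 38 mm tall; loose, stands upright in one of the four back-row bays of the red tray, within 5 mm of its middle. Origin: centre of its underside; z up its axis.
- short30: short impact socket, second smallest of four: same diameter (30 mm), hexagon and finish as the deep one of its size but 38 mm tall; loose, stands upright in one of the four back-row bays of the red tray, within 5 mm of its middle. Origin: centre of its underside; z up its axis.
- short38: short impact socket, second largest of four: same diameter (38 mm), hexagon and finish as the deep one of its size but 38 mm tall; loose, stands upright in one of the four back-row bays of the red tray, within 5 mm of its middle. Origin: centre of its underside; z up its axis.
- short46: short impact socket, largest of four: same diameter (46 mm), hexagon and finish as the deep one of its size but 38 mm tall; loose, stands upright in one of the four back-row bays of the red tray, within 5 mm of its middle. Origin: centre of its underside; z up its axis.
- tray: red steel tray, fixed, 155 (x) by 271 mm (y). Origin: centre of underside, on the bench; x away from the robot (+-0.2 rad), z up. Two rows of four bays, each 73 (x) by 64 mm (y) inside; floor 3 mm thick, dividers 12 mm high. Bay middles: back row x=+38 mm (short sockets), front row, nearer the robot, x=-38 mm (empty); both at y=-100.5, -33.5, 33.5, 100.5 mm. Bays of equal y belong together.
- strip: grey steel strip, fixed, 79 (x) by 271 mm (y), left or right of the tray. Origin: centre of underside, on the bench; x away from the robot (+-0.2 rad), z up. One row of four bays holding the deep sockets, each 73 (x) by 64 mm (y) inside; floor 3 mm thick, dividers 12 mm high; bay middles at x=0, y=-100.5, -33.5, 33.5, 100.5 mm.

How it is judged:
At the end, for the whole second after the job is handed in: Each deep socket is released, upright (within 0.08 rad) and at rest on the floor of the front-row bay before the short socket of its diameter (within 26 mm in x and 23 mm in y of the bay's middle, underside 0 to 9 mm above the bench); the short sockets stand in their back-row bays (x of deep23 in the frame of tray between -0.064 and -0.012 m and z of deep23 in the frame of tray between -0.001 and 0.009 m and angle between each of deep23, short23, deep30, short30, deep38, short38, deep46, short46's own z axis and vertical below 0.08 rad and linear speed of each of deep23, deep30, deep38, deep46 below 0.02 m/s and ((y of short23 in the frame of tray between -0.124 and -0.077 m and y of deep23 in the frame of tray between -0.124 and -0.077 m) or (y of short23 in the frame of tray between -0.057 and -0.01 m and y of deep23 in the frame of tray between -0.057 and -0.01 m) or (y of short23 in the frame of tray between 0.01 and 0.057 m and y of deep23 in the frame of tray between 0.01 and 0.057 m) or (y of short23 in the frame of tray between 0.077 and 0.124 m and y of deep23 in the frame of tray between 0.077 and 0.124 m)) and x of deep30 in the frame of tray between -0.064 and -0.012 m and z of deep30 in the frame of tray between -0.001 and 0.009 m and ((y of short30 in the frame of tray between -0.124 and -0.077 m and y of deep30 in the frame of tray between -0.124 and -0.077 m) or (y of short30 in the frame of tray between -0.057 and -0.01 m and y of deep30 in the frame of tray between -0.057 and -0.01 m) or (y of short30 in the frame of tray between 0.01 and 0.057 m and y of deep30 in the frame of tray between 0.01 and 0.057 m) or (y of short30 in the frame of tray between 0.077 and 0.124 m and y of deep30 in the frame of tray between 0.077 and 0.124 m)) and x of deep38 in the frame of tray between -0.064 and -0.012 m and z of deep38 in the frame of tray between -0.001 and 0.009 m and ((y of short38 in the frame of tray between -0.124 and -0.077 m and y of deep38 in the frame of tray between -0.124 and -0.077 m) or (y of short38 in the frame of tray between -0.057 and -0.01 m and y of deep38 in the frame of tray between -0.057 and -0.01 m) or (y of short38 in the frame of tray between 0.01 and 0.057 m and y of deep38 in the frame of tray between 0.01 and 0.057 m) or (y of short38 in the frame of tray between 0.077 and 0.124 m and y of deep38 in the frame of tray between 0.077 and 0.124 m)) and x of deep46 in the frame of tray between -0.064 and -0.012 m and z of deep46 in the frame of tray between -0.001 and 0.009 m and ((y of short46 in the frame of tray between -0.124 and -0.077 m and y of deep46 in the frame of tray between -0.124 and -0.077 m) or (y of short46 in the frame of tray between -0.057 and -0.01 m and y of deep46 in the frame of tray between -0.057 and -0.01 m) or (y of short46 in the frame of tray between 0.01 and 0.057 m and y of deep46 in the frame of tray between 0.01 and 0.057 m) or (y of short46 in the frame of tray between 0.077 and 0.124 m and y of deep46 in the frame of tray between 0.077 and 0.124 m))); the robot touches nothing.
It fails at once if the short socket 23 mm across was knocked or carried off (moved more than 12 mm or tipped) (distance of short23 from where it was at the start of the episode above 0.012 m or angle between short23's own z axis and vertical above 0.35 rad).
It fails at once if the short socket 30 mm across was knocked or carried off (moved more than 12 mm or tipped) (distance of short30 from where it was at the start of the episode above 0.012 m or angle between short30's own z axis and vertical above 0.35 rad).
It fails at once if the short socket 38 mm across was knocked or carried off (moved more than 12 mm or tipped) (distance of short38 from where it was at the start of the episode above 0.012 m or angle between short38's own z axis and vertical above 0.35 rad).
It fails at once if the short socket 46 mm across was knocked or carried off (moved more than 12 mm or tipped) (distance of short46 from where it was at the start of the episode above 0.012 m or angle between short46's own z axis and vertical above 0.35 rad).
It also fails if it takes over 118 s, if anything falls off the work surface, if the arm or the gripper's body presses on something with over 40 N, if the wrist force passes 120 N, or if a joint passes its speed limit or range.

### The arm

A 6-joint arm with a two-finger parallel gripper is mounted at the origin on the work surface. World frame = base frame: x ahead of the robot, y to its left, z up, the work surface at z = 0. Lengths are in m, angles in rad, forces in N, time in s.
With the tool pointing down it reaches from about 0.375 to 0.9 m from the base axis. Payload 3.1 kg.
Tool frame: the origin (TCP) lies on the centre line of the jaws, within the pads' length; the fingertips stand ahead of it and the grasp point (between the pads) lies 3 mm ahead of it (robot.tip_reach is the z of the fingertips in the tool frame, in m); z points along the fingers, y is the line along which they close (so a half turn about z gives the same grasp; the last joint's range is limited). The gripper opens to 87 mm and grips with 3 to 60 N. Pads are 19 mm wide; open, the fingers measure 117 mm over their backs; the gripper's body (75 mm by 190 mm) begins 51 mm behind the grasp point.
Start: joints at [-1.353, 0.527, 1.433, -0, 1.181, -0.178], TCP at [0.242, -0.576, 0.245] pointing down, gripper open.
Joint ranges: [-3.08, 3.08], [-0.75, 2.2], [0.22, 2.44], [-1.43, 4.57], [0, 2.65], [-2.85, 2.85]. Speed limits (rad/s): [2.79, 2.79, 3.14, 3.14, 3.14, 3.14].

### API

Orientations are given as a unit quaternion [x, y, z, w].
In Python, from rig import sensors, eyes, ticket, robot gives the robot as it stands.
- The arm moves only by the tool drive_tool, never from a script. Its argument "deltas" is a list that holds one entry, the list of rows, each a list of 6 numbers: the shift along the tool's x, y, z in mm, then the turn, a rotation vector about the tool's x, y, z in rad. A call has 1 to 8 rows; each row shifts and turns the commanded pose from where the row before left it, along the tool's axes as they then stand; what a row does not reach is not made up. A row lasts 1/12 s, in which the tool goes at most 41.7 mm and 7.16 degrees, less where a joint would pass 70% of its speed; a pose out of reach is approached as far as the arm can. A call is refused whole if a number of a shift passes 41.7 or a number of a turn 0.125, either way. A call with a gripper value outside its range is refused whole. "gripper" is the opening in per cent of the stroke, from 0 (shut) to 100 (fully open), set as the call begins (left out, the last holds). The fingers move at their own pace and stop on an object; "squeeze" is the grip in N (left out, the last holds). Time passes only in rows, so rows that do not move let the fingers close. It gives the time, the measured TCP pose, the force, the opening and the grip force at its end, in the units of the state.
- sensors.get_obs(): the state, without advancing time (a new reading comes with each control period).
- eyes.camera(name): name is "scene" or "top"; returns a dict with "img" (480x640x3 uint8, red, green, blue), "fov_y" (degrees; the focal length in pixels is half the picture's height over the tangent of half this angle, whatever the lens; pixels are square), "cx", "cy" (the principal point, pixels), "D" ([k1, k2, p1, p2, k3] as OpenCV has them; the pictures are not rectified), "xyz" and "attitude" of the camera in the world. Camera axes: x right, y up, looking along -z (the intrinsics and any distortion apply to the point x, -y, -z); pixel columns grow to the right and rows downward; lengths in m; the calibration is good to about 2 mm. A picture is of the moment at which its call begins. There is no depth.
- ticket.hand_in(): hands the job in; it is judged then, once.
The state is a dict: "time": time; "q": joint angles; "joint_velocities": joint speeds; "joint_torque": joint torques, N m; "position": TCP position; "tool_rot": TCP orientation; "ft_force": force on the tool from outside, world axes, zero at the start; "moment": the same for the moment, N m; "grip_width": finger opening in m; "grip_force": force on a finger pad.
Only numpy, scipy, OpenCV 4.12 (cv2) and the standard library are available. Lean on these libraries where they do the work, as an engineer would, in place of code of your own. Each camera call takes 0.05 s, during which the arm holds its last target. There are 200 camera calls.

## Working session

There is one attempt and no reset: what is moved stays moved. The work goes in short steps, Python scripts to look and compute and a tool call to move; the robot and the scene stay as the last step left them, time stands still between calls to the robot, and variables do not carry over. Pictures are saved under pics/ and viewed, at most 14 in all, crops included, and the job is handed in when it is done.

Besides the shell and the picture viewer there is one more tool, called after "Request:" by a JSON object that holds its "api" and its "payload", one argument or row to a line. drive_tool: Moves the arm, as the interface text tells. Its arguments: {"type":"object","properties":{"deltas":{"type":"array"},"gripper":{"type":"number"},"squeeze":{"type":"number"}},"required":["deltas"]}

```bash
mkdir -p pics; python3 - <<'E'
from rig import sensors,eyes,robot
import cv2
print(sensors.get_obs(), robot.tip_reach)
for n in("scene","top"):
    c=eyes.camera(n); cv2.imwrite(f"pics/{n}0.png",c["img"][:,:,::-1]); c.pop("img"); print(n,c)
E
```

```text
{'time': 0.0, 'q': array([-1.35249386e+00,  5.28485614e-01,  1.43389953e+00, -1.91671153e-05,
        1.18139541e+00, -1.78507050e-01]), 'joint_velocities': array([-0.00095738,  0.00209265,  0.00019162,  0.00157278, -0.00145908,
       -0.00149255]), 'joint_torque': array([-1.01734436e-04, -4.40047181e+01, -1.76591009e+01,  6.30972558e-02,
        5.82060940e-02, -1.68246243e-04]), 'position': array([ 0.24141589, -0.57574791,  0.24356052]), 'tool_rot': array([ 9.80380950e-01,  1.97109095e-01, -3.06260409e-05, -1.09355800e-03]), 'ft_force': array([-0.24260316,  0.22977038,  0.17547284]), 'moment': array([-0.0146892 ,  0.02352626,  0.04458676]), 'grip_force': 0.0, 'grip_width': 0.08672168838057459} 0.022
scene {'fov_y': 47.91741813180492, 'cx': 324.91728249491655, 'cy': 234.2753939878281, 'D': array([-0.0636446,  0.       ,  0.       ,  0.       ,  0.       ]), 'xyz': array([1.0348656 , 0.39454998, 0.81946478]), 'attitude': array([0.14271571, 0.30131076, 0.85097662, 0.40581135])}
top {'fov_y': 43.42577188046921, 'cx': 312.32544833978693, 'cy': 256.5724481270928, 'D': array([-0.03257339,  0.        ,  0.        ,  0.        ,  0.        ]), 'xyz': array([0.43783244, 0.0245736 , 1.10562558]), 'attitude': array([ 0.03293988, -0.04975353, -0.69485133,  0.71667369])}
```

View pics/top0.png

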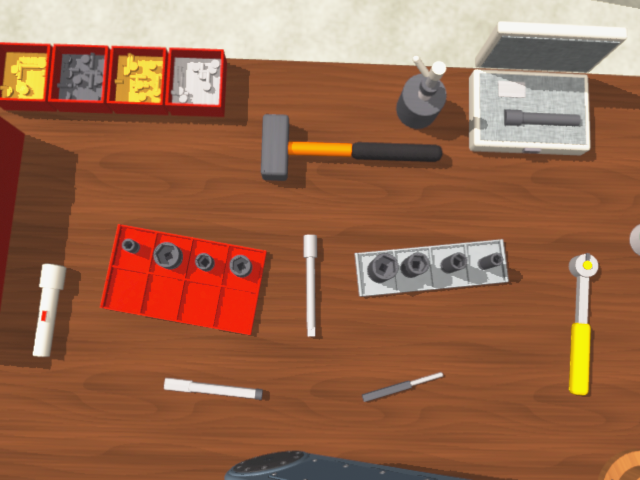

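View pics/scene0.png

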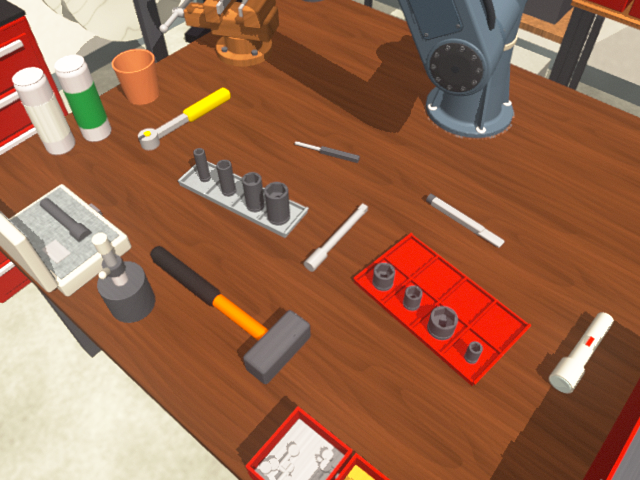

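The top view shows the red tray at pixels (103–267, 226–335). Its back row, left to right, holds 23, 46, 30, 38. The grey strip at (355–509, 240–297) holds 46, 38, 30, 23 from left to right. Next I measure positions.

```bash
cat > h.py <<'E'
import numpy as np, cv2
from scipy.spatial.transform import Rotation as R
def rays(c,uv):
    f=240/np.tan(np.radians(c["fov_y"])/2); K=np.array([[f,0,c["cx"]],[0,f,c["cy"]],[0,0,1]])
    p=cv2.undistortPoints(np.asarray(uv,float).reshape(-1,1,2),K,c["D"])[:,0]
    return R.from_quat(c["attitude"]).apply(np.c_[p[:,0],-p[:,1],-np.ones(len(p))])
def plane(c,uv,z):
    d=rays(c,uv); return (c["xyz"]+d*((z-c["xyz"][2])/d[:,2])[:,None])[:,:2]
def fit(P,L,W):  # min area rect -> centre, yaw of its short side near x
    (c,s,a)=cv2.minAreaRect((P*1000).astype(np.float32)); a=np.radians(a)
    a=(a+np.pi/4)%(np.pi/2)-np.pi/4
    return np.array(c),s,a
E
python3 - <<'E'
from h import *; from rig import eyes
c=eyes.camera("top"); im=c["img"]; hsv=cv2.cvtColor(im,cv2.COLOR_RGB2HSV)
def big(m,box):
    x0,y0,x1,y1=box; k=np.zeros_like(m); k[y0:y1,x0:x1]=m[y0:y1,x0:x1]
    cs,_=cv2.findContours(k,cv2.RETR_EXTERNAL,cv2.CHAIN_APPROX_NONE); return max(cs,key=cv2.contourArea)[:,0]
red=(((hsv[...,0]<5)|(hsv[...,0]>175))&(hsv[...,1]>200)&(hsv[...,2]>120)).astype(np.uint8)
grey=((hsv[...,1]<50)&(hsv[...,2]>110)).astype(np.uint8)
for n,m,b in(("tray",red,(90,210,285,350)),("strip",grey,(345,230,520,310))):
    q=big(m,b); ce,s,a=fit(plane(c,q,.015),0,0); print(n,ce.round(1),np.round(s,1),round(a,3))
    Rm=np.array([[np.cos(a),-np.sin(a)],[np.sin(a),np.cos(a)]])
    for y in(100.5,33.5,-33.5,-100.5): print(' bay',(ce+Rm@[-38 if n=="tray" else 0,y]).round(1))
dark=((hsv[...,2]<105)&(hsv[...,1]<90)).astype(np.uint8)*255
for i,(x0,y0,x1,y1) in enumerate([(90,215,280,345),(345,230,520,305)]):
    a=cv2.resize(im[y0:y1,x0:x1],None,fx=4,fy=4,interpolation=cv2.INTER_CUBIC)[:,:,::-1]
    cv2.imwrite(f"pics/c{i}.png",a)
E
```

```text
tray [518.7 232.4] [276.4 155.2] -0.147
 bay [495.8 337.3]
 bay [486.  271.1]
 bay [476.2 204.8]
 bay [466.5 138.5]
strip [ 553.7 -218.5] [ 79.9 277.7] 0.127
 bay [ 540.9 -118.8]
 bay [ 549.4 -185.3]
 bay [ 557.9 -251.7]
 bay [ 566.4 -318.2]
```

View pics/c1.png

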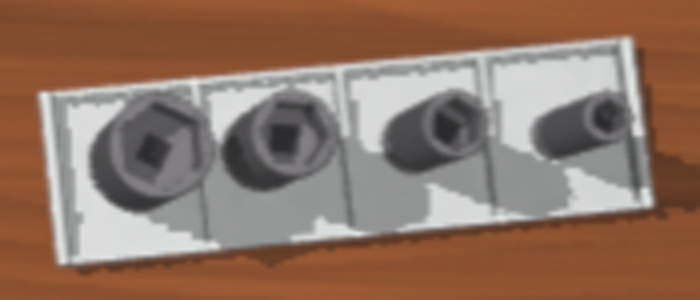

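View pics/c0.png

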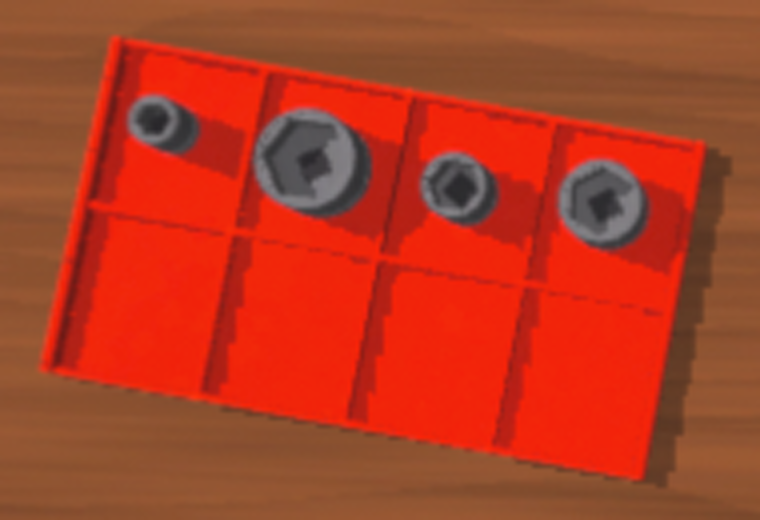

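The strip crop shows the four deep sockets leaning right: top faces near 4x-crop pixels (160,144), (291,133), (454,124) and (604,117). The tray crop confirms the back-row order 23, 46, 30, 38 from left to right, with the front row empty.

```bash
python3 - <<'E'
from h import *; from rig import eyes
c=eyes.camera("top"); g=cv2.cvtColor(c["img"],cv2.COLOR_RGB2HSV)
m=((g[...,2]<125)&(g[...,1]<70)).astype(np.uint8)
k=np.zeros_like(m); k[242:296,357:508]=m[242:296,357:508]
k=cv2.morphologyEx(k,cv2.MORPH_OPEN,cv2.getStructuringElement(cv2.MORPH_ELLIPSE,(5,5)))
cs,_=cv2.findContours(k,cv2.RETR_EXTERNAL,cv2.CHAIN_APPROX_NONE)
cs=sorted([q[:,0] for q in cs if cv2.contourArea(q)>60],key=lambda q:q[:,0].mean())
print(len(cs))
bays=np.array([[540.9,-118.8],[549.4,-185.3],[557.9,-251.7],[566.4,-318.2]])
for q,d,b in zip(cs,(46,38,30,23),bays):
    out=np.arctan2(*(b/1000-c["xyz"][:2])[::-1]); r=d/2000
    res=[]
    for z,o in((.081,out),(.003,out+np.pi)):
        P=plane(c,q,z); a=o+np.linspace(-1,1,21); D=np.c_[np.cos(a),np.sin(a)]
        h=(P@D.T).max(0)-r+ .5/588*1
        res+=[(np.linalg.lstsq(D,h,rcond=None)[0]*1000).round(1), (np.std(h-D@np.linalg.lstsq(D,h,rcond=None)[0])*1000).round(1)]
    print(d,cv2.contourArea(q),cv2.boundingRect(q),*res,b)
E
```

```text
4
46 375.5 (368, 254, 29, 29) [ 546.4 -120.1] 1.9 [ 546.4 -124.4] 0.4 [ 540.9 -118.8]
38 391.5 (400, 254, 30, 24) [ 550.8 -180.8] 0.5 [ 553.2 -180.5] 0.3 [ 549.4 -185.3]
30 362.0 (441, 253, 26, 21) [ 557.7 -250.6] 0.7 [ 558.8 -251.9] 0.3 [ 557.9 -251.7]
23 246.5 (479, 254, 23, 16) [ 563.7 -315.7] 0.6 [ 564.5 -319.2] 0.5 [ 566.4 -318.2]
```

Request:
{"api": "drive_tool", "payload": {
  "deltas": [
    [[0,0,0,0,0,-0.12],[0,0,0,0,0,-0.12],[0,0,0,0,0,-0.12],[0,0,0,0,0,-0.12],[0,0,0,0,0,-0.12],[0,0,0,0,0,-0.12],[0,0,0,0,0,-0.12],[0,0,0,0,0,-0.12]]
  ]
}}

```text
time: 0.87
position: [0.2415, -0.5762, 0.2443]
tool_rot: [0.777, 0.63, 0.0, -0.0]
ft_force: [-0.0, 0.1, -0.4]
grip_width: 0.0869
grip_force: 0.0
```

Request:
{"api": "drive_tool", "payload": {
  "deltas": [
    [[0,0,0,0,0,-0.114],[0,0,0,0,0,-0.114],[0,0,0,0,0,-0.113],[0,0,0,0,0,0],[0,0,0,0,0,0]]
  ]
}}

```text
time: 1.28
position: [0.2415, -0.5763, 0.2443]
tool_rot: [0.662, 0.75, 0.0, -0.0]
ft_force: [1.1, -0.6, 0.5]
grip_width: 0.087
grip_force: 0.0
```

```bash
cat >> h.py <<'E'
T={'s46':(546.4,-123),'s38':(552,-180.7),'s30':(558.2,-251.2),'s23':(564.1,-318),
 't23':(495.8,337.3),'t46':(486,271.1),'t30':(476.2,204.8),'t38':(466.5,138.5)}
def go(name,z,yaw=None,yaw_now=None):
    "tool-frame shift (mm) to T[name], grasp point height z mm; turn about tool z"
    from rig import sensors
    o=sensors.get_obs(); r=R.from_quat(o["tool_rot"]); M=r.as_matrix()
    ya=np.arctan2(M[1,1],M[0,1]); e=np.r_[T[name],z+3]-o["position"]*1000
    print(name,"t",round(o["time"],2),"tcp",(o["position"]*1000).round(1),"yaw",ya.round(3),"zaxis",M[:,2].round(3),"shift",(M.T@e).round(1),"F",o["ft_force"].round(1),"w",round(o["grip_width"]*1000,1),round(o["grip_force"],1))
E
python3 - <<'E'
from h import *
from rig import eyes
c=eyes.camera("top")
print(plane(c,[[384.5,265.5]],.081)*1000, plane(c,[[380.6,269.5]],.003)*1000)
go('s46',180); go('s23',66)
E
```

```text
[[ 547.26913786 -122.29184544]] [[ 547.9551283 -126.3679389]]
s46 t 1.33 tcp [ 241.5 -576.3  244.4] yaw 0.124 zaxis [-0.  0. -1.] shift [412.  358.7  61.5] F [ 0.2 -0.3  0.1] w 87.3 0.0
s23 t 1.33 tcp [ 241.5 -576.3  244.4] yaw 0.124 zaxis [-0.  0. -1.] shift [216.3 352.1 175.5] F [ 0.2 -0.3  0.1] w 87.3 0.0
```

Request:
{"api": "drive_tool", "payload": {
  "deltas": [
    [[18,29,0,0,0,0],[18,29,0,0,0,0],[18,29,0,0,0,0],[18,29,0,0,0,0],[18,29,0,0,0,0],[18,29,0,0,0,0],[18,29,0,0,0,0],[18,29,0,0,0,0]]
  ]
}}

```text
time: 2.0
position: [0.4546, -0.403, 0.2446]
tool_rot: [0.662, 0.75, 0.0, 0.0]
ft_force: [-0.4, -0.6, 0.3]
grip_width: 0.0867
grip_force: 0.0
```

Request:
{"api": "drive_tool", "payload": {
  "deltas": [
    [[12,20,8,0,0,0],[12,20,8,0,0,0],[12,20,8,0,0,0],[12,20,8,0,0,0],[12,20,8,0,0,0],[12,20,8,0,0,0],[0,0,8,0,0,0],[0,0,0,0,0,0]]
  ]
}}

```text
time: 2.67
position: [0.5632, -0.3159, 0.1865]
tool_rot: [0.66, 0.751, -0.0, -0.002]
ft_force: [-1.0, -0.0, 0.0]
grip_width: 0.0867
grip_force: 0.0
```

```bash
python3 - <<'E'
from h import *
from rig import eyes
go('s23',66)
for n in("scene","top"):
    c=eyes.camera(n)["img"]; s=c[100:300,130:400] if n=="scene" else c[180:340,330:540]
    cv2.imwrite(f"pics/a_{n}.png",cv2.resize(s,None,fx=2.8,fy=2.8,interpolation=2)[:,:,::-1])
E
```

```text
s23 t 2.67 tcp [ 563.2 -315.9  186.5] yaw 0.128 zaxis [-0.003  0.002 -1.   ] shift [ -2.5   1.  117.5] F [-1. -0.  0.] w 86.7 0.0
```

View pics/a_scene.png

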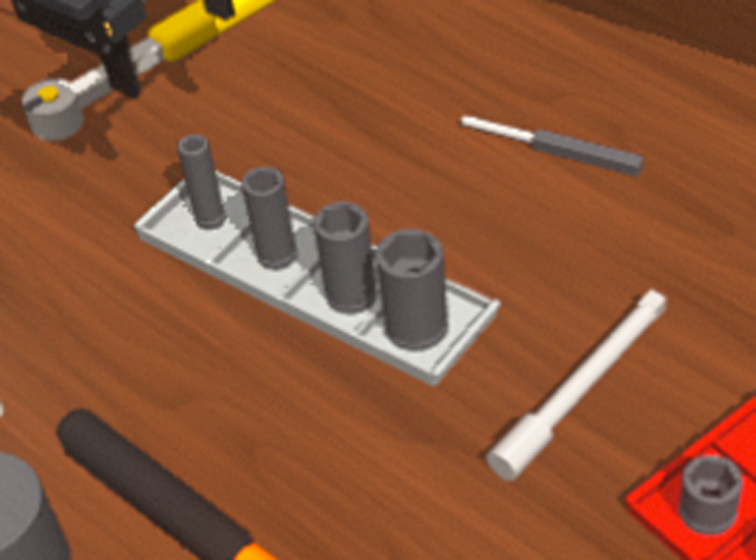

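The gripper hovers at the crop's upper left, above socket 23. Top rims sit at crop (194,145), (265,183), (342,224) and (411,258). I'll check these against the top view.

```bash
python3 - <<'E'
from h import *
from rig import eyes
c=eyes.camera("scene")
print((plane(c,[[276.8,192.1],[252.1,180],[224.6,165.4],[199.3,151.8]],.081)*1000).round(1))
E
```

```text
[[ 549.7 -116.9]
 [ 555.9 -175.3]
 [ 560.8 -245.7]
 [ 565.2 -314.4]]
```

Request:
{"api": "drive_tool", "payload": {
  "deltas": [
    [[0,1,25,0,0,0],[0,0,25,0,0,0],[0,0,25,0,0,0],[0,0,20,0,0,0],[0,0,15,0,0,0],[0,0,7,0,0,0],[0,0,0,0,0,0]]
  ]
}}

```text
time: 3.4
position: [0.563, -0.3178, 0.0704]
tool_rot: [0.661, 0.75, -0.0, -0.001]
ft_force: [0.1, 0.1, 0.3]
grip_width: 0.0872
grip_force: 0.0
```

Request:
{"api": "drive_tool", "payload": {
  "deltas": [
    [[0,0,0,0,0,0],[0,0,0,0,0,0],[0,0,0,0,0,0],[0,0,0,0,0,0],[0,0,0,0,0,0],[0,0,0,0,0,0],[0,0,0,0,0,0],[0,0,0,0,0,0]]
  ],
  "gripper": 0,
  "squeeze": 25
}}

```text
time: 4.07
position: [0.5644, -0.3174, 0.0717]
tool_rot: [0.661, 0.751, 0.0, 0.0]
ft_force: [0.0, 0.2, 0.2]
grip_width: 0.0419
grip_force: 0.0
```

Request:
{"api": "drive_tool", "payload": {
  "deltas": [
    [[0,0,0,0,0,0],[0,0,0,0,0,0],[0,0,0,0,0,0],[0,0,0,0,0,0]]
  ]
}}

```text
time: 4.4
position: [0.5644, -0.3174, 0.0715]
tool_rot: [0.661, 0.751, 0.0, -0.0]
ft_force: [0.4, -0.0, -0.5]
grip_width: 0.0226
grip_force: 24.9
```

Request:
{"api": "drive_tool", "payload": {
  "deltas": [
    [[0,0,-8,0,0,0],[0,0,-14,0,0,0.039],[0,0,-15,0,0,0.039],[0,0,-15,0,0,0.039],[0,0,-15,0,0,0.039],[0,0,-15,0,0,0.039],[0,0,-15,0,0,0.039],[0,0,-13,0,0,0.039]]
  ]
}}

```text
time: 5.07
position: [0.5643, -0.3174, 0.183]
tool_rot: [0.757, 0.653, 0.0, 0.0]
ft_force: [-0.2, -0.1, -0.5]
grip_width: 0.0223
grip_force: 24.9
```

Request:
{"api": "drive_tool", "payload": {
  "deltas": [
    [[12,-3,0,0,0,0],[22,-6,0,0,0,0],[28,-7,0,0,0,0],[28,-7,0,0,0,0],[28,-7,0,0,0,0],[28,-7,0,0,0,0],[28,-7,0,0,0,0],[28,-7,0,0,0,0]]
  ]
}}

```text
time: 5.73
position: [0.5419, -0.1077, 0.181]
tool_rot: [0.756, 0.654, -0.0, -0.001]
ft_force: [0.1, 0.2, -1.4]
grip_width: 0.0226
grip_force: 24.9
```

Request:
{"api": "drive_tool", "payload": {
  "deltas": [
    [[28,-7,0,0,0,0],[28,-7,0,0,0,0],[28,-7,0,0,0,0],[28,-7,0,0,0,0],[28,-7,0,0,0,0],[28,-7,0,0,0,0],[28,-7,0,0,0,0],[28,-7,0,0,0,0]]
  ]
}}

```text
time: 6.4
position: [0.5187, 0.1216, 0.181]
tool_rot: [0.756, 0.654, -0.001, -0.001]
ft_force: [0.5, 0.7, -1.6]
grip_width: 0.0226
grip_force: 24.9
```

Request:
{"api": "drive_tool", "payload": {
  "deltas": [
    [[28,-8,0,0,0,0],[28,-8,0,0,0,0],[28,-8,0,0,0,0],[28,-8,0,0,0,0],[28,-8,0,0,0,0],[28,-8,0,0,0,0],[22,-6,0,0,0,0],[0,0,0,0,0,0]]
  ]
}}

```text
time: 7.07
position: [0.4925, 0.3197, 0.181]
tool_rot: [0.755, 0.656, 0.0, -0.001]
ft_force: [-0.4, -0.2, -1.2]
grip_width: 0.0227
grip_force: 24.9
```

```bash
python3 - <<'E'
from h import *
from rig import eyes
go('t23',68.5)
s=eyes.camera("scene")["img"][120:400,330:620]
cv2.imwrite("pics/b.png",cv2.resize(s,None,fx=2,fy=2,interpolation=2)[:,:,::-1])
E
```

```text
t23 t 7.07 tcp [492.5 319.7 181. ] yaw -0.141 zaxis [-0.001  0.002 -1.   ] shift [ 17.7   0.9 109.6] F [-0.4 -0.2 -1.2] w 22.7 24.9
```

View pics/b.png

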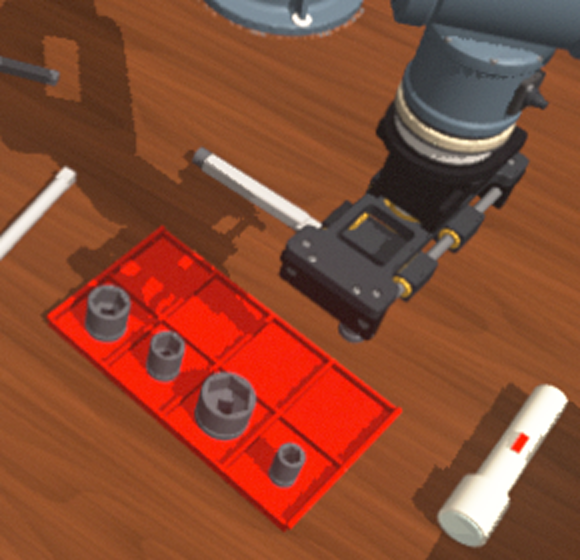

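The held socket hangs at crop (352,330), short of the left-end bay by about 18 mm. The short sockets are undisturbed.

Request:
{"api": "drive_tool", "payload": {
  "deltas": [
    [[9,1,0,0,0,0],[9,0,10,0,0,0],[0,0,22,0,0,0],[0,0,22,0,0,0],[0,0,22,0,0,0],[0,0,18,0,0,0],[0,0,10,0,0,0],[0,0,3,0,0,0]]
  ]
}}

```text
time: 7.78
position: [0.4973, 0.3321, 0.072]
tool_rot: [0.757, 0.653, -0.002, -0.001]
ft_force: [0.1, 0.4, -1.0]
grip_width: 0.0224
grip_force: 24.9
```

Request:
{"api": "drive_tool", "payload": {
  "deltas": [
    [[0,0,1,0,0,0],[0,0,1,0,0,0],[0,0,0,0,0,0],[0,0,0,0,0,0]]
  ]
}}

```text
time: 8.12
position: [0.499, 0.3334, 0.0736]
tool_rot: [0.757, 0.654, 0.001, 0.0]
ft_force: [-0.1, -0.4, -0.7]
grip_width: 0.0224
grip_force: 24.9
```

```bash
python3 - <<'E'
from h import *
go('t23',68.5)
E
```

```text
t23 t 8.12 tcp [499.  333.4  73.6] yaw -0.146 zaxis [ 0.002  0.001 -1.   ] shift [ 3.4 -3.8  2.1] F [-0.1 -0.4 -0.7] w 22.4 24.9
```

Request:
{"api": "drive_tool", "payload": {
  "deltas": [
    [[2,-2,1,0,0,0],[0,-1,1,0,0,0],[0,0,0,0,0,0],[0,0,0,0,0,0]]
  ]
}}

```text
time: 8.45
position: [0.4961, 0.336, 0.0714]
tool_rot: [0.757, 0.654, 0.001, 0.0]
ft_force: [-0.3, 0.3, 2.4]
grip_width: 0.0221
grip_force: 24.9
```

Request:
{"api": "drive_tool", "payload": {
  "deltas": [
    [[0,0,0,0,0,0],[0,0,0,0,0,0],[0,0,0,0,0,0],[0,0,0,0,0,0],[0,0,0,0,0,0],[0,0,0,0,0,0]]
  ],
  "gripper": 65
}}

```text
time: 8.95
position: [0.4955, 0.3354, 0.0703]
tool_rot: [0.757, 0.654, -0.0, -0.0]
ft_force: [-0.1, 0.2, -0.5]
grip_width: 0.0527
grip_force: 0.0
```

Request:
{"api": "drive_tool", "payload": {
  "deltas": [
    [[0,0,-5,0,0,0],[0,0,-20,0,0,0],[0,0,-25,0,0,0],[0,0,-25,0,0,0],[0,0,-25,0,0,0],[0,0,-15,0,0,0]]
  ]
}}

```text
time: 9.45
position: [0.4966, 0.336, 0.1886]
tool_rot: [0.757, 0.654, 0.002, 0.001]
ft_force: [0.8, -0.1, 0.5]
grip_width: 0.0565
grip_force: 0.0
```

```bash
sed -i "s/^T=.*/T={'s46':(548,-120.5),'s38':(553.5,-178.5),'s30':(559.3,-249),'s23':(564.1,-318),/" h.py; python3 - <<'E'
from h import *
from rig import eyes
go('s46',180); go('s30',180)
s=eyes.camera("scene")["img"][120:400,330:620]
cv2.imwrite("pics/d.png",cv2.resize(s,None,fx=2,fy=2,interpolation=2)[:,:,::-1])
E
```

```text
s46 t 9.45 tcp [496.6 336.  188.6] yaw -0.146 zaxis [ 0.004  0.002 -1.   ] shift [-444.2  117.2    5.1] F [ 0.8 -0.1  0.5] w 56.5 0.0
s30 t 9.45 tcp [496.6 336.  188.6] yaw -0.146 zaxis [ 0.004  0.002 -1.   ] shift [-569.7  147.1    4.9] F [ 0.8 -0.1  0.5] w 56.5 0.0
```

View pics/d.png

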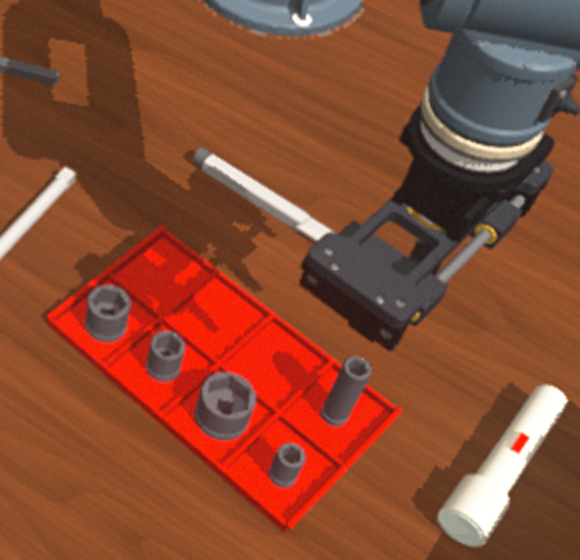

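Deep23 stands upright in the bay in front of short23, at crop (347,390). Next is the 46 mm socket.

Request:
{"api": "drive_tool", "payload": {
  "deltas": [
    [[-14,4,0,0,0,0],[-28,7,0,0,0,0],[-30,8,0,0,0,0],[-30,8,0,0,0,0],[-30,8,0,0,0,0],[-30,8,0,0,0,0],[-30,8,0,0,0,0],[-30,8,0,0,0,0]]
  ],
  "gripper": 100
}}

```text
time: 10.17
position: [0.5202, 0.1049, 0.1841]
tool_rot: [0.757, 0.654, -0.001, -0.001]
ft_force: [0.7, 0.2, -1.0]
grip_width: 0.0867
grip_force: 0.0
```

Request:
{"api": "drive_tool", "payload": {
  "deltas": [
    [[-30,8,0,0,0,0],[-30,8,0,0,0,0],[-30,8,0,0,0,0],[-30,8,0,0,0,0],[-30,8,0,0,0,0],[-30,8,0,0,0,0],[-28,7,0,0,0,0],[-14,3,0,0,0,0]]
  ]
}}

```text
time: 10.83
position: [0.5461, -0.1246, 0.1842]
tool_rot: [0.758, 0.653, -0.001, -0.0]
ft_force: [0.1, -1.1, 0.3]
grip_width: 0.0869
grip_force: 0.0
```

Request:
{"api": "drive_tool", "payload": {
  "deltas": [
    [[0,0,0,0,0,-0.039],[0,0,0,0,0,-0.039],[0,0,0,0,0,-0.039],[0,0,0,0,0,-0.039],[0,0,0,0,0,-0.039],[0,0,0,0,0,-0.039],[0,0,0,0,0,-0.039],[0,0,0,0,0,0]]
  ]
}}

```text
time: 11.5
position: [0.5455, -0.1202, 0.1844]
tool_rot: [0.661, 0.751, -0.0, -0.001]
ft_force: [0.1, 0.7, 1.0]
grip_width: 0.0871
grip_force: 0.0
```

```bash
python3 - <<'E'
from h import *
go('s46',67)
E
```

```text
s46 t 11.5 tcp [ 545.5 -120.2  184.4] yaw 0.128 zaxis [-0.003  0.001 -1.   ] shift [ -0.8   2.7 114.4] F [0.1 0.7 1. ] w 87.1 0.0
```

Request:
{"api": "drive_tool", "payload": {
  "deltas": [
    [[-1,2,25,0,0,0],[0,0,25,0,0,0],[0,0,25,0,0,0],[0,0,20,0,0,0],[0,0,13,0,0,0],[0,0,6,0,0,0],[0,0,0,0,0,0],[0,0,0,0,0,0]]
  ]
}}

```text
time: 12.17
position: [0.5487, -0.1214, 0.0714]
tool_rot: [0.661, 0.75, -0.0, -0.0]
ft_force: [0.4, -0.5, 0.0]
grip_width: 0.0868
grip_force: 0.0
```

Request:
{"api": "drive_tool", "payload": {
  "deltas": [
    [[0,0,0,0,0,0],[0,0,0,0,0,0],[0,0,0,0,0,0],[0,0,0,0,0,0],[0,0,0,0,0,0],[0,0,0,0,0,0],[0,0,0,0,0,0],[0,0,0,0,0,0]]
  ],
  "gripper": 0,
  "squeeze": 40
}}

```text
time: 12.83
position: [0.5474, -0.1214, 0.0716]
tool_rot: [0.66, 0.751, -0.001, -0.001]
ft_force: [-4.7, -2.4, 3.8]
grip_width: 0.0452
grip_force: 40.0
```

Request:
{"api": "drive_tool", "payload": {
  "deltas": [
    [[0,0,0,0,0,0],[0,0,0,0,0,0]]
  ]
}}

```text
time: 13.0
position: [0.5474, -0.1214, 0.0716]
tool_rot: [0.661, 0.751, -0.001, -0.001]
ft_force: [-5.0, -1.4, 4.9]
grip_width: 0.0451
grip_force: 40.0
```

Request:
{"api": "drive_tool", "payload": {
  "deltas": [
    [[0,0,-6,0,0,0],[0,0,-12,0,0,0.039],[0,0,-16,0,0,0.039],[0,0,-16,0,0,0.039],[0,0,-16,0,0,0.039],[0,0,-16,0,0,0.039],[0,0,-16,0,0,0.039],[0,0,-12,0,0,0.039]]
  ]
}}

```text
time: 13.67
position: [0.5494, -0.1211, 0.1819]
tool_rot: [0.758, 0.653, 0.001, 0.0]
ft_force: [1.4, 0.3, -6.6]
grip_width: 0.0451
grip_force: 40.0
```

Request:
{"api": "drive_tool", "payload": {
  "deltas": [
    [[11,-4,0,0,0,0],[22,-7,0,0,0,0],[26,-8,0,0,0,0],[26,-8,0,0,0,0],[26,-8,0,0,0,0],[26,-8,0,0,0,0],[26,-8,0,0,0,0],[26,-8,0,0,0,0]]
  ]
}}

```text
time: 14.33
position: [0.5164, 0.0764, 0.1801]
tool_rot: [0.757, 0.654, -0.0, -0.001]
ft_force: [0.5, 0.8, -7.5]
grip_width: 0.0451
grip_force: 40.0
```

Request:
{"api": "drive_tool", "payload": {
  "deltas": [
    [[26,-8,0,0,0,0],[26,-8,0,0,0,0],[26,-8,0,0,0,0],[26,-8,0,0,0,0],[26,-8,0,0,0,0],[26,-8,0,0,0,0],[22,-7,0,0,0,0],[12,-4,0,0,0,0]]
  ]
}}

```text
time: 15.0
position: [0.485, 0.2738, 0.18]
tool_rot: [0.756, 0.655, -0.001, -0.001]
ft_force: [-0.0, -0.0, -6.3]
grip_width: 0.0455
grip_force: 40.0
```

Request:
{"api": "drive_tool", "payload": {
  "deltas": [
    [[0,0,0,0,0,0],[0,0,0,0,0,0],[0,0,0,0,0,0]]
  ]
}}

```text
time: 15.25
position: [0.4867, 0.27, 0.1808]
tool_rot: [0.757, 0.654, -0.001, -0.0]
ft_force: [0.2, 0.2, -6.2]
grip_width: 0.045
grip_force: 40.0
```

```bash
python3 - <<'E'
from h import *
go('t46',68.5)
E
```

```text
t46 t 15.25 tcp [486.7 270.  180.8] yaw -0.146 zaxis [-0.001 -0.001 -1.   ] shift [  1.1  -0.7 109.3] F [ 0.2  0.2 -6.2] w 45.0 40.0
```

Request:
{"api": "drive_tool", "payload": {
  "deltas": [
    [[1,0,12,0,0,0],[0,0,22,0,0,0],[0,0,25,0,0,0],[0,0,22,0,0,0],[0,0,15,0,0,0],[0,0,8,0,0,0],[0,0,3,0,0,0],[0,0,0,0,0,0]]
  ]
}}

```text
time: 15.92
position: [0.4878, 0.2709, 0.0742]
tool_rot: [0.757, 0.653, -0.0, -0.0]
ft_force: [0.9, -0.2, -6.0]
grip_width: 0.0452
grip_force: 40.0
```

Request:
{"api": "drive_tool", "payload": {
  "deltas": [
    [[0,0,1,0,0,0],[0,0,1,0,0,0],[0,0,0,0,0,0],[0,0,0,0,0,0]]
  ]
}}

```text
time: 16.25
position: [0.4879, 0.2718, 0.0733]
tool_rot: [0.757, 0.654, 0.001, 0.0]
ft_force: [-0.6, -0.8, -6.2]
grip_width: 0.0451
grip_force: 40.0
```

Request:
{"api": "drive_tool", "payload": {
  "deltas": [
    [[0,0,1,0,0,0],[0,0,0.5,0,0,0],[0,0,0,0,0,0],[0,0,0,0,0,0]]
  ]
}}

```text
time: 16.58
position: [0.4876, 0.2717, 0.0716]
tool_rot: [0.757, 0.654, 0.0, 0.0]
ft_force: [-0.5, -1.2, -2.4]
grip_width: 0.0453
grip_force: 40.0
```

Floor contact has begun: the load on the tool fell from 6 N to 2.4 N. I'll release.

Request:
{"api": "drive_tool", "payload": {
  "deltas": [
    [[0,0,0,0,0,0],[0,0,0,0,0,0],[0,0,0,0,0,0],[0,0,0,0,0,0],[0,0,0,0,0,0],[0,0,0,0,0,0]]
  ],
  "gripper": 80
}}

```text
time: 17.08
position: [0.4877, 0.2717, 0.0712]
tool_rot: [0.757, 0.654, 0.0, 0.0]
ft_force: [-0.6, -0.3, -0.2]
grip_width: 0.0687
grip_force: 0.0
```

Request:
{"api": "drive_tool", "payload": {
  "deltas": [
    [[0,0,-5,0,0,0],[0,0,-20,0,0,0],[0,0,-25,0,0,0],[0,0,-25,0,0,0],[0,0,-25,0,0,0],[0,0,-15,0,0,0],[0,0,0,0,0,0]]
  ]
}}

```text
time: 17.67
position: [0.4897, 0.2724, 0.19]
tool_rot: [0.757, 0.654, 0.004, 0.002]
ft_force: [0.9, -0.5, -0.7]
grip_width: 0.0697
grip_force: 0.0
```

```bash
python3 - <<'E'
from h import *
from rig import eyes
go('s30',180); go('s38',180)
s=eyes.camera("scene")["img"][120:400,330:620]
cv2.imwrite("pics/e.png",cv2.resize(s,None,fx=2,fy=2,interpolation=2)[:,:,::-1])
E
```

```text
s30 t 17.67 tcp [489.7 272.4 190. ] yaw -0.146 zaxis [ 0.008  0.003 -1.   ] shift [-505.8  144.7    6.2] F [ 0.9 -0.5 -0.7] w 69.7 0.0
s38 t 17.67 tcp [489.7 272.4 190. ] yaw -0.146 zaxis [ 0.008  0.003 -1.   ] shift [-436.9  128.7    6.3] F [ 0.9 -0.5 -0.7] w 69.7 0.0
```

View pics/e.png

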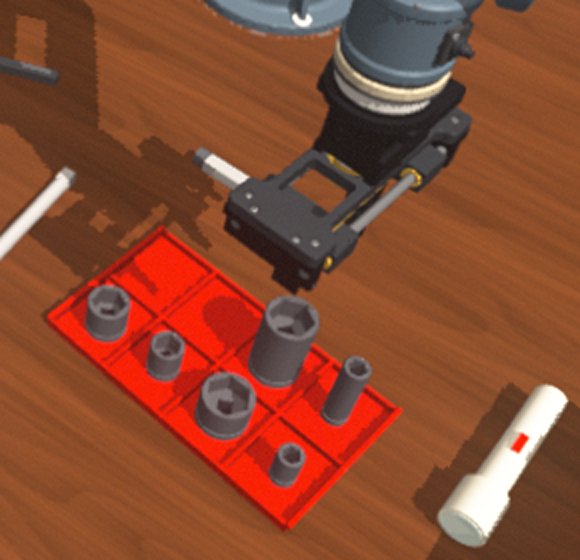

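Deep46 stands in the bay in front of short46, at crop (285,345), and deep23 and all the short sockets are unmoved. Next is the 30 mm socket.

Request:
{"api": "drive_tool", "payload": {
  "deltas": [
    [[-22,6,0,0,0,0],[-33,9.5,0,0,0,0],[-33,9.5,0,0,0,0],[-33,9.5,0,0,0,0],[-33,9.5,0,0,0,0],[-33,9.5,0,0,0,0],[-33,9.5,0,0,0,0],[-33,9.5,0,0,0,0]]
  ]
}}

```text
time: 18.38
position: [0.5213, 0.0093, 0.1846]
tool_rot: [0.757, 0.654, -0.001, -0.001]
ft_force: [0.1, 0.7, -0.2]
grip_width: 0.0695
grip_force: 0.0
```

Request:
{"api": "drive_tool", "payload": {
  "deltas": [
    [[-33,9.5,0,0,0,0],[-33,9.5,0,0,0,0],[-33,9.5,0,0,0,0],[-33,9.5,0,0,0,0],[-33,9.5,0,0,0,0],[-33,9.5,0,0,0,0],[-33,9.5,0,0,0,0],[-22,6,0,0,0,0]]
  ]
}}

```text
time: 19.05
position: [0.5569, -0.2532, 0.1843]
tool_rot: [0.757, 0.653, -0.0, -0.0]
ft_force: [0.6, -0.2, -0.3]
grip_width: 0.0696
grip_force: 0.0
```

Request:
{"api": "drive_tool", "payload": {
  "deltas": [
    [[0,0,0,0,0,-0.039],[0,0,0,0,0,-0.039],[0,0,0,0,0,-0.039],[0,0,0,0,0,-0.039],[0,0,0,0,0,-0.039],[0,0,0,0,0,-0.039],[0,0,0,0,0,-0.039],[0,0,0,0,0,0]]
  ]
}}

```text
time: 19.72
position: [0.5564, -0.2496, 0.1843]
tool_rot: [0.661, 0.751, -0.0, -0.002]
ft_force: [0.0, -0.1, 0.2]
grip_width: 0.0698
grip_force: 0.0
```

```bash
python3 - <<'E'
from h import *
go('s30',68.5)
E
```

```text
s30 t 19.72 tcp [ 556.4 -249.6  184.3] yaw 0.128 zaxis [-0.003  0.002 -1.   ] shift [ -0.    3.3 112.8] F [ 0.  -0.1  0.2] w 69.8 0.0
```

Request:
{"api": "drive_tool", "payload": {
  "deltas": [
    [[-1,2,25,0,0,0],[0,0,25,0,0,0],[0,0,25,0,0,0],[0,0,20,0,0,0],[0,0,12,0,0,0],[0,0,6,0,0,0],[0,0,0,0,0,0],[0,0,0,0,0,0]]
  ]
}}

```text
time: 20.38
position: [0.5597, -0.251, 0.0732]
tool_rot: [0.661, 0.75, 0.0, 0.0]
ft_force: [-0.1, 0.7, -0.1]
grip_width: 0.0698
grip_force: 0.0
```

Request:
{"api": "drive_tool", "payload": {
  "deltas": [
    [[0,0,0,0,0,0],[0,0,0,0,0,0],[0,0,0,0,0,0],[0,0,0,0,0,0],[0,0,0,0,0,0],[0,0,0,0,0,0],[0,0,0,0,0,0],[0,0,0,0,0,0]]
  ],
  "gripper": 0,
  "squeeze": 30
}}

```text
time: 21.05
position: [0.5596, -0.2509, 0.0732]
tool_rot: [0.661, 0.751, 0.0, 0.0]
ft_force: [1.1, 0.6, 1.3]
grip_width: 0.0291
grip_force: 30.0
```

Request:
{"api": "drive_tool", "payload": {
  "deltas": [
    [[0,0,0,0,0,0],[0,0,0,0,0,0],[0,0,0,0,0,0]]
  ]
}}

```text
time: 21.3
position: [0.5597, -0.2509, 0.0732]
tool_rot: [0.661, 0.751, 0.0, 0.0]
ft_force: [1.3, 0.2, 1.6]
grip_width: 0.0296
grip_force: 30.0
```

Request:
{"api": "drive_tool", "payload": {
  "deltas": [
    [[0,0,-6,0,0,0],[0,0,-12,0,0,0.039],[0,0,-16,0,0,0.039],[0,0,-16,0,0,0.039],[0,0,-16,0,0,0.039],[0,0,-16,0,0,0.039],[0,0,-16,0,0,0.039],[0,0,-12,0,0,0.039]]
  ]
}}

```text
time: 21.97
position: [0.5589, -0.2506, 0.1839]
tool_rot: [0.757, 0.653, -0.0, -0.0]
ft_force: [0.7, 0.3, -3.4]
grip_width: 0.0292
grip_force: 30.0
```

Request:
{"api": "drive_tool", "payload": {
  "deltas": [
    [[23,-8,0,0,0,0],[28,-9.5,0,0,0,0],[28,-9.5,0,0,0,0],[28,-9.5,0,0,0,0],[28,-9.5,0,0,0,0],[28,-9.5,0,0,0,0],[28,-9.5,0,0,0,0],[28,-9.5,0,0,0,0]]
  ]
}}

```text
time: 22.63
position: [0.5162, -0.0219, 0.1828]
tool_rot: [0.757, 0.654, -0.001, -0.001]
ft_force: [-0.9, 1.2, -3.6]
grip_width: 0.0293
grip_force: 30.0
```

Request:
{"api": "drive_tool", "payload": {
  "deltas": [
    [[28,-9.5,0,0,0,0],[28,-9.5,0,0,0,0],[28,-9.5,0,0,0,0],[28,-9.5,0,0,0,0],[28,-9.5,0,0,0,0],[28,-9.5,0,0,0,0],[28,-9.5,0,0,0,0],[23,-8,0,0,0,0]]
  ]
}}

```text
time: 23.3
position: [0.4741, 0.2058, 0.1828]
tool_rot: [0.757, 0.654, -0.001, -0.001]
ft_force: [-0.5, 0.1, -2.7]
grip_width: 0.0292
grip_force: 30.0
```

Request:
{"api": "drive_tool", "payload": {
  "deltas": [
    [[0,0,0,0,0,0],[0,0,0,0,0,0],[0,0,0,0,0,0]]
  ]
}}

```text
time: 23.55
position: [0.4752, 0.2038, 0.1828]
tool_rot: [0.757, 0.654, -0.001, -0.0]
ft_force: [-0.3, 0.0, -3.4]
grip_width: 0.0292
grip_force: 30.0
```

```bash
python3 - <<'E'
from h import *
go('t30',70.2)
E
```

```text
t30 t 23.55 tcp [475.2 203.8 182.8] yaw -0.145 zaxis [-0.001 -0.001 -1.   ] shift [  1.2   0.9 109.6] F [-0.3  0.  -3.4] w 29.2 30.0
```

Request:
{"api": "drive_tool", "payload": {
  "deltas": [
    [[1,1,12,0,0,0],[0,0,22,0,0,0],[0,0,25,0,0,0],[0,0,22,0,0,0],[0,0,15,0,0,0],[0,0,8,0,0,0],[0,0,3,0,0,0],[0,0,0,0,0,0]]
  ]
}}

```text
time: 24.22
position: [0.477, 0.2042, 0.0757]
tool_rot: [0.757, 0.653, -0.0, -0.0]
ft_force: [0.4, 0.1, -2.6]
grip_width: 0.0295
grip_force: 30.0
```

Request:
{"api": "drive_tool", "payload": {
  "deltas": [
    [[0,0,1,0,0,0],[0,0,1,0,0,0],[0,0,0.5,0,0,0],[0,0,0,0,0,0],[0,0,0,0,0,0]]
  ]
}}

```text
time: 24.63
position: [0.4771, 0.2052, 0.0741]
tool_rot: [0.757, 0.654, 0.0, 0.0]
ft_force: [0.1, 0.1, -2.5]
grip_width: 0.0291
grip_force: 30.0
```

Request:
{"api": "drive_tool", "payload": {
  "deltas": [
    [[0,0,1,0,0,0],[0,0,0,0,0,0],[0,0,0,0,0,0],[0,0,0,0,0,0]]
  ]
}}

```text
time: 24.97
position: [0.4772, 0.2052, 0.0731]
tool_rot: [0.757, 0.654, 0.0, 0.0]
ft_force: [-1.0, -0.1, 4.3]
grip_width: 0.0295
grip_force: 29.9
```

Request:
{"api": "drive_tool", "payload": {
  "deltas": [
    [[0,0,0,0,0,0],[0,0,0,0,0,0],[0,0,0,0,0,0],[0,0,0,0,0,0],[0,0,0,0,0,0],[0,0,0,0,0,0]]
  ],
  "gripper": 80
}}

```text
time: 25.47
position: [0.4768, 0.205, 0.0724]
tool_rot: [0.757, 0.654, -0.0, -0.0]
ft_force: [0.2, 0.4, -0.6]
grip_width: 0.0616
grip_force: 0.0
```

Request:
{"api": "drive_tool", "payload": {
  "deltas": [
    [[0,0,-5,0,0,0],[0,0,-20,0,0,0],[0,0,-25,0,0,0],[0,0,-25,0,0,0],[0,0,-25,0,0,0],[0,0,-15,0,0,0],[0,0,0,0,0,0]]
  ]
}}

```text
time: 26.05
position: [0.479, 0.2055, 0.1912]
tool_rot: [0.757, 0.654, 0.003, 0.002]
ft_force: [1.2, 0.7, 1.2]
grip_width: 0.0696
grip_force: 0.0
```

```bash
python3 - <<'E'
from h import *
from rig import eyes
go('s38',180)
s=eyes.camera("scene")["img"][120:400,330:620]
cv2.imwrite("pics/f.png",cv2.resize(s,None,fx=2,fy=2,interpolation=2)[:,:,::-1])
E
```

```text
s38 t 26.05 tcp [479.  205.5 191.2] yaw -0.146 zaxis [ 0.008  0.002 -1.   ] shift [-369.2  129.5    8.2] F [1.2 0.7 1.2] w 69.6 0.0
```

View pics/f.png

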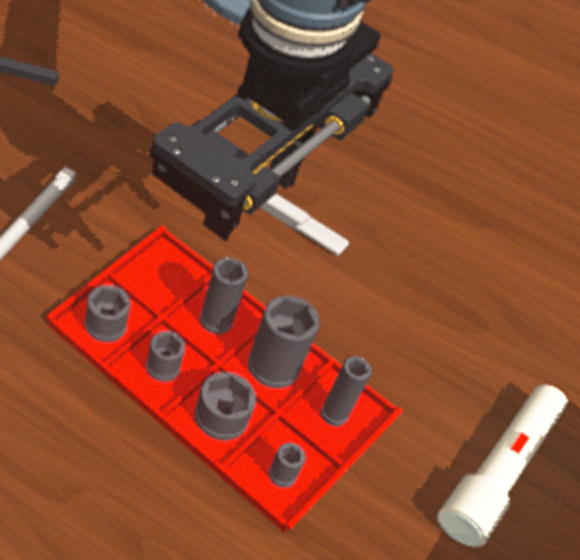

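Deep30 stands in front of short30, at crop (224,297). The last one is the 38 mm socket.

Request:
{"api": "drive_tool", "payload": {
  "deltas": [
    [[-16,6,0,0,0,0],[-24,8.4,0,0,0,0],[-24,8.4,0,0,0,0],[-24,8.4,0,0,0,0],[-24,8.4,0,0,0,0],[-24,8.4,0,0,0,0],[-24,8.4,0,0,0,0],[-24,8.4,0,0,0,0]]
  ]
}}

```text
time: 26.77
position: [0.5132, 0.0125, 0.1861]
tool_rot: [0.757, 0.654, -0.001, -0.001]
ft_force: [0.8, 0.4, 0.2]
grip_width: 0.0695
grip_force: 0.0
```

Request:
{"api": "drive_tool", "payload": {
  "deltas": [
    [[-24,8.4,0,0,0,0],[-24,8.4,0,0,0,0],[-24,8.4,0,0,0,0],[-24,8.4,0,0,0,0],[-24,8.4,0,0,0,0],[-24,8.4,0,0,0,0],[-24,8.4,0,0,0,0],[-16,6,0,0,0,0]]
  ]
}}

```text
time: 27.43
position: [0.5511, -0.18, 0.1859]
tool_rot: [0.757, 0.653, -0.001, -0.001]
ft_force: [0.8, 0.2, -0.2]
grip_width: 0.0692
grip_force: 0.0
```

Request:
{"api": "drive_tool", "payload": {
  "deltas": [
    [[0,0,0,0,0,-0.039],[0,0,0,0,0,-0.039],[0,0,0,0,0,-0.039],[0,0,0,0,0,-0.039],[0,0,0,0,0,-0.039],[0,0,0,0,0,-0.039],[0,0,0,0,0,-0.039],[0,0,0,0,0,0]]
  ]
}}

```text
time: 28.1
position: [0.5508, -0.1773, 0.1864]
tool_rot: [0.66, 0.751, -0.0, -0.001]
ft_force: [-0.1, 0.1, 0.2]
grip_width: 0.0698
grip_force: 0.0
```

```bash
python3 - <<'E'
from h import *
go('s38',68.5)
E
```

```text
s38 t 28.1 tcp [ 550.8 -177.3  186.4] yaw 0.128 zaxis [-0.002  0.001 -1.   ] shift [ -1.8   2.8 114.8] F [-0.1  0.1  0.2] w 69.8 0.0
```

Request:
{"api": "drive_tool", "payload": {
  "deltas": [
    [[-2,2,25,0,0,0],[0,0,25,0,0,0],[0,0,25,0,0,0],[0,0,20,0,0,0],[0,0,13,0,0,0],[0,0,6,0,0,0],[0,0,0,0,0,0],[0,0,0,0,0,0]]
  ],
  "gripper": 90
}}

```text
time: 28.77
position: [0.5537, -0.1795, 0.0734]
tool_rot: [0.661, 0.75, -0.0, -0.0]
ft_force: [0.6, -0.1, 0.4]
grip_width: 0.0779
grip_force: 0.0
```

Request:
{"api": "drive_tool", "payload": {
  "deltas": [
    [[0,0,0,0,0,0],[0,0,0,0,0,0],[0,0,0,0,0,0],[0,0,0,0,0,0],[0,0,0,0,0,0],[0,0,0,0,0,0],[0,0,0,0,0,0],[0,0,0,0,0,0]]
  ],
  "gripper": 0,
  "squeeze": 35
}}

```text
time: 29.43
position: [0.5539, -0.1797, 0.0737]
tool_rot: [0.661, 0.751, 0.0, 0.0]
ft_force: [0.3, 0.4, 1.0]
grip_width: 0.037
grip_force: 35.0
```

Request:
{"api": "drive_tool", "payload": {
  "deltas": [
    [[0,0,0,0,0,0],[0,0,0,0,0,0],[0,0,0,0,0,0]]
  ]
}}

```text
time: 29.68
position: [0.5539, -0.1797, 0.0737]
tool_rot: [0.661, 0.751, 0.0, 0.0]
ft_force: [-0.2, 1.1, 1.1]
grip_width: 0.0373
grip_force: 35.0
```

Request:
{"api": "drive_tool", "payload": {
  "deltas": [
    [[0,0,-6,0,0,0],[0,0,-12,0,0,0.039],[0,0,-16,0,0,0.039],[0,0,-16,0,0,0.039],[0,0,-16,0,0,0.039],[0,0,-16,0,0,0.039],[0,0,-16,0,0,0.039],[0,0,-12,0,0,0.039]]
  ]
}}

```text
time: 30.35
position: [0.5532, -0.1794, 0.1843]
tool_rot: [0.757, 0.653, -0.0, -0.0]
ft_force: [-0.5, -0.4, -3.8]
grip_width: 0.0375
grip_force: 35.0
```

Request:
{"api": "drive_tool", "payload": {
  "deltas": [
    [[14.5,-6.3,0,0,0,0],[19.5,-8.6,0,0,0,0],[19.5,-8.6,0,0,0,0],[19.5,-8.6,0,0,0,0],[19.5,-8.6,0,0,0,0],[19.5,-8.6,0,0,0,0],[19.5,-8.6,0,0,0,0],[19.5,-8.6,0,0,0,0]]
  ]
}}

```text
time: 31.02
position: [0.5077, -0.0185, 0.1825]
tool_rot: [0.756, 0.654, -0.001, -0.002]
ft_force: [0.2, 0.1, -3.9]
grip_width: 0.0373
grip_force: 35.0
```

Request:
{"api": "drive_tool", "payload": {
  "deltas": [
    [[19.5,-8.6,0,0,0,0],[19.5,-8.6,0,0,0,0],[19.5,-8.6,0,0,0,0],[19.5,-8.6,0,0,0,0],[19.5,-8.6,0,0,0,0],[19.5,-8.6,0,0,0,0],[19.5,-8.6,0,0,0,0],[14.5,-6.3,0,0,0,0]]
  ]
}}

```text
time: 31.68
position: [0.4631, 0.1404, 0.1826]
tool_rot: [0.756, 0.654, -0.001, -0.002]
ft_force: [-0.1, 0.6, -4.1]
grip_width: 0.037
grip_force: 35.0
```

Request:
{"api": "drive_tool", "payload": {
  "deltas": [
    [[0,0,0,0,0,0],[0,0,0,0,0,0],[0,0,0,0,0,0]]
  ]
}}

```text
time: 31.93
position: [0.4654, 0.1384, 0.1831]
tool_rot: [0.756, 0.654, -0.001, -0.0]
ft_force: [0.5, -0.5, -2.2]
grip_width: 0.0377
grip_force: 35.0
```

```bash
python3 - <<'E'
from h import *
go('t38',70.7)
E
```

```text
t38 t 31.93 tcp [465.4 138.4 183.1] yaw -0.145 zaxis [-0.001 -0.    -1.   ] shift [  0.3   1.2 109.4] F [ 0.5 -0.5 -2.2] w 37.7 35.0
```

Request:
{"api": "drive_tool", "payload": {
  "deltas": [
    [[0,1,12,0,0,0],[0,0,22,0,0,0],[0,0,25,0,0,0],[0,0,22,0,0,0],[0,0,15,0,0,0],[0,0,8,0,0,0],[0,0,3,0,0,0],[0,0,0,0,0,0]]
  ]
}}

```text
time: 32.6
position: [0.4672, 0.1378, 0.0761]
tool_rot: [0.757, 0.653, -0.0, -0.0]
ft_force: [-0.0, -0.5, -3.3]
grip_width: 0.0369
grip_force: 35.0
```

Request:
{"api": "drive_tool", "payload": {
  "deltas": [
    [[0,0,1,0,0,0],[0,0,1,0,0,0],[0,0,0.5,0,0,0],[0,0,0,0,0,0],[0,0,0,0,0,0]]
  ]
}}

```text
time: 33.02
position: [0.4673, 0.1384, 0.0745]
tool_rot: [0.757, 0.654, 0.0, 0.0]
ft_force: [-0.1, 0.4, -3.6]
grip_width: 0.0373
grip_force: 35.0
```

Request:
{"api": "drive_tool", "payload": {
  "deltas": [
    [[0,0,1,0,0,0],[0,0,0,0,0,0],[0,0,0,0,0,0],[0,0,0,0,0,0]]
  ]
}}

```text
time: 33.35
position: [0.4674, 0.1384, 0.0736]
tool_rot: [0.757, 0.654, 0.0, 0.0]
ft_force: [0.3, -0.5, 5.1]
grip_width: 0.0373
grip_force: 35.0
```

Request:
{"api": "drive_tool", "payload": {
  "deltas": [
    [[0,0,0,0,0,0],[0,0,0,0,0,0],[0,0,0,0,0,0],[0,0,0,0,0,0],[0,0,0,0,0,0],[0,0,0,0,0,0]]
  ],
  "gripper": 80
}}

```text
time: 33.85
position: [0.467, 0.1383, 0.0729]
tool_rot: [0.757, 0.654, -0.0, -0.0]
ft_force: [0.7, -0.7, 0.2]
grip_width: 0.0664
grip_force: 0.0
```

Request:
{"api": "drive_tool", "payload": {
  "deltas": [
    [[0,0,-5,0,0,0],[0,0,-20,0,0,0],[0,0,-25,0,0,0],[0,0,-25,0,0,0],[0,0,-25,0,0,0],[0,0,-25,0,0,0],[-20,0,0,0,0,0]]
  ]
}}

```text
time: 34.43
position: [0.4676, 0.1204, 0.2028]
tool_rot: [0.756, 0.655, 0.005, 0.003]
ft_force: [0.4, -0.9, 0.4]
grip_width: 0.07
grip_force: 0.0
```

Request:
{"api": "drive_tool", "payload": {
  "deltas": [
    [[-25,0,0,0,0,0],[-25,0,0,0,0,0],[-25,0,0,0,0,0],[-25,0,0,0,0,0],[-25,0,0,0,0,0],[-15,0,0,0,0,0],[0,0,0,0,0,0],[0,0,0,0,0,0]]
  ]
}}

```text
time: 35.1
position: [0.4437, -0.0204, 0.1983]
tool_rot: [0.758, 0.653, 0.0, -0.0]
ft_force: [-0.8, 0.1, -1.4]
grip_width: 0.0696
grip_force: 0.0
```

```bash
python3 - <<'E'
from h import *
from rig import eyes
for n in("scene","top"):
    s=eyes.camera(n)["img"]; s=s[120:400,330:620] if n=="scene" else s[210:350,90:290]
    cv2.imwrite(f"pics/g_{n}.png",cv2.resize(s,None,fx=2,fy=2,interpolation=2)[:,:,::-1])
E
```

```text
(no output)
```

View pics/g_scene.png

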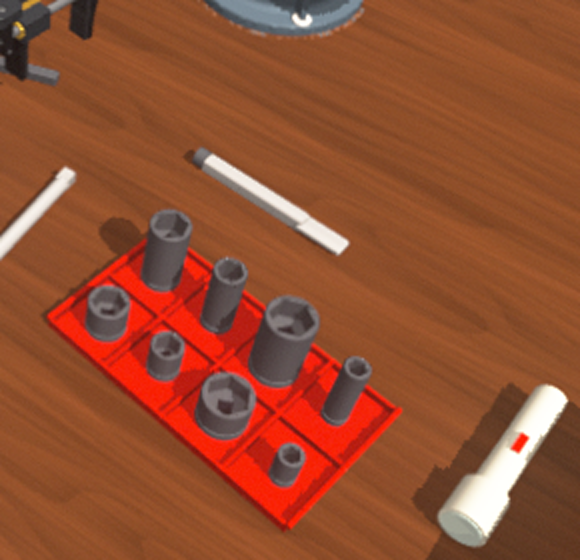

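View pics/g_top.png

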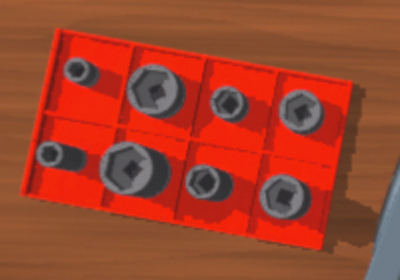

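Both views show all four deep sockets upright in their bays, each in front of its match, with tops at top-crop (50,153), (130,168), (204,181) and (285,197). The arm is clear of everything.

```bash
python3 -c "
from rig import ticket; print(ticket.hand_in())"
```

```text
the job is handed in; nothing more can be done
None
```

I moved all four deep sockets upright into the front-row bays, each in front of the short socket of its own diameter, and handed the job in at about 35 s; hand-in returned no verdict, but the last pictures show every socket standing in its bay.

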